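Slide the valuables tray between scale and card terminal

TASK

Push the tray with the ring box on it across the desk and through the narrow gap between the bench scale and the card terminal, from the robot's right to its left, until the whole tray is just clear of both on the left side. Slide it with the fingertips only: do not lift the tray, do not touch the ring box, which must stay upright on the tray, do not ram the scale, and leave the other things on the desk alone.

Things in the scene. Friction and masses are not known exactly. Their poses are not given: they have to be found in the camera images.
- tray: Flat dark wooden tray, loose, 0.2 to 0.45 kg: 110 mm wide (own x), 130 mm long (own y), 18 mm high, straight upright sides; rim 7 mm thick, felt floor 5 mm thick, corners rounded 6 mm. Origin: centre of its underside, z up. Starts flat on the desk right of the gap (-y), own +y end leading, up to 35 mm out of line and turned up to 0.35 rad from the gap's direction. Slides with a few newtons.
- trail_near (a point): The tray's trailing corner on its own -x side, at its underside: tray frame (-55, -65, 0) mm.
- trail_far (a point): The tray's trailing corner on its own +x side, at its underside: tray frame (+55, -65, 0) mm.
- ring_box: Closed blue ring box with a brass seam, 50 by 56 mm, 40 mm high, loose, about 70 g, standing near the middle of the tray's floor (its top about 45 mm above the desk). Origin at the centre of its underside, z up.
- scale: White bench scale with round steel pan, screwed down, cannot move: 210 mm deep (own x), 150 mm wide (own y), 37 mm high, pan top at 48 mm; upright corners rounded 12 mm. Origin: centre of its underside, z up. Its display end (-x) looks towards the robot; that flat upright face, at own x = -105 mm, is the far wall of the gap.
- terminal: Black card terminal, screwed down between robot and scale, cannot move: 180 mm deep (own x), 85 mm wide (own y), 32 mm high over the keys, 42 mm at the screen; upright corners rounded 10 mm. Origin: centre of its underside, axes parallel to the scale's. Its flat +x end, at own x = +90 mm, is the near wall of the gap. Up to 15 mm left or right of the scale's middle.
- gap_mid (a point): Middle of the gap, on the desk; axes parallel to the scale's: +y leads through the gap, the way the tray goes (robot's left), x across it. Gap 118 mm wide (x -59 to +59), 4 mm to spare each side of a centred tray; along y the scale spans -75 to +75 mm, the terminal lies within -58 to +58. Desk otherwise free for 300 mm before the gap's middle (130 mm each side of its line) and after (90 mm).
- pen_cup: White pen cup with pens, 76 mm across, 95 mm high (pens to 150 mm), loose, beyond the left end of the scale. Leave alone. Origin at the centre of its underside.
- calculator: Grey desk calculator, 130 by 95 mm, 19 mm high, loose, on the robot's side of the tray, right of the terminal. Leave alone. Origin at the centre of its underside.
- loupe: Small black stand loupe, 38 mm across, 37 mm high, loose, on the robot's side of the tray's way, left of the terminal. Leave alone. Origin at the centre of its underside.
Things that resemble listed ones, but are neither listed nor needed, are in the scene too. Leave any blue, green or red look-alike of the tray alone.

How it is judged:
By the outcome, as a careful person would: the job done as asked, in the order asked, and still so for the second after the job is handed in, with the robot touching nothing.
It also fails if it takes over 72 s, if anything falls off the work surface, if the arm or the gripper's body presses on something with over 40 N, if the wrist force passes 120 N, or if a joint passes its speed limit or range.

ROBOT

A 6-joint arm with a two-finger parallel gripper is mounted at the origin on the work surface. World frame = base frame: x ahead of the robot, y to its left, z up, the work surface at z = 0. Lengths are in m, angles in rad, forces in N, time in s.
With the tool pointing down it reaches from about 0.275 to 0.725 m from the base axis. Payload 15.9 kg.
Tool frame: the origin (TCP) lies between the finger pads; the fingertips stand 17 mm ahead of it and the grasp point (between the pads) lies 2 mm behind it; z points along the fingers, x is the direction in which the jaws open and shut, and the axes are right-handed (so a half turn about z gives the same grasp; the last joint's range is limited). The gripper opens to 85 mm and grips with 20 to 120 N. Pads are 22 mm wide; open, the fingers measure 114 mm over their backs; the gripper's body (76 mm by 85 mm) begins 54 mm behind the grasp point. The pads swing forward as they close: fully open they stand 13 mm farther back than shut.
Start: joints at [-1.333, 0.213, -0.034, 1.323, 0, 1.571], TCP at [0.118, -0.486, 0.248] pointing down, gripper open.
Joint ranges: [-2.98, 2.98], [-0.74, 1.72], [-1.14, 1.35], [-2.1, 2.04], [-1.57, 1.44], [-3.14, 3.14]. Speed limits (rad/s): [1.89, 1.89, 2.39, 2.57, 3.14, 3.14].

INTERFACE

Orientations are given as a unit quaternion [w, x, y, z].
In Python, from workcell import robot, snapshot, order gives the robot as it stands. The module is installed in compiled form; this text tells all that it offers.
- The arm moves only by the shell command python3 -m handwheel 'ROWS'. ROWS is text: rows parted by semicolons, each of 5 numbers parted by spaces: the opening, from 0 (shut) to 1 (fully open), then the shift along the tool's x, y, z in cm, then the turn about the tool's z in rad. A call has 1 to 8 rows; each row shifts and turns the pose as measured when the row begins, along the tool's axes as they then stand; what a row does not reach is not made up. A row lasts 1/10 s, in which the tool goes at most 50 mm and 8.59 degrees, less where a joint would pass 70% of its speed; a pose out of reach is approached as far as the arm can. A call is refused whole if a number of a shift passes 5 or a number of a turn 0.15, either way. A call with a gripper value outside its range is refused whole. The fingers move at their own pace and stop on an object; the grip force is fixed at half the most. Time passes only in rows, so rows that do not move let the fingers close. It gives the time, the measured TCP pose, the force and the opening at its end, in the units of the state.
- robot.get_obs(): the state, without advancing time (a new reading comes with each control period).
- snapshot(name): name is "scene" or "top" or "wrist"; returns a dict with "pixels" (420x560x3 uint8, red, green, blue), "fx", "fy", "cx", "cy" (pixels), "origin" and "rotation" of the camera in the world. Camera axes: x right, y down, z forward; pixel columns grow to the right and rows downward; lengths in m; the calibration is good to about 2 mm. A picture is of the moment at which its call begins. There is no depth.
- order.close_job(): hands the job in, once; it reports no verdict.
The state is a dict: "time": time; "joint_positions": joint angles; "dq": joint speeds; "tau": joint torques, N m; "position": TCP position; "tool_rot": TCP orientation; "wrist_force": force on the tool from outside, world axes, zero at the start; "ft_torque": the same for the moment, N m; "grip_width": opening from 0.0 (shut) to 1.0 (fully open).
Only numpy, scipy, OpenCV 4.12 (cv2) and the standard library are available. Lean on these libraries where they do the work, as an engineer would, in place of code of your own. Each camera call takes 0.05 s, during which the arm holds its last target.

## Working session

There is one attempt and no reset: what is moved stays moved. The work goes in short steps, Python scripts to look and compute and a shell command to move; the robot and the scene stay as the last step left them, time stands still between calls to the robot, and variables do not carry over. Pictures are saved under pics/ and viewed, and the job is handed in when it is done.

```bash
mkdir -p pics; cat > h.py <<'E'
import numpy as np, cv2
from workcell import robot, snapshot, order
def snap(n,f):
    s=snapshot(n); cv2.imwrite(f'pics/{f}.png',s['pixels'][:,:,::-1]); np.savez(f'pics/{f}.npz',**s); return s
def load(f): return dict(np.load(f'pics/{f}.npz'))
def ray(s,uv,z):
    uv=np.atleast_2d(np.asarray(uv,float)); d=np.c_[(uv[:,0]-s['cx'])/s['fx'],(uv[:,1]-s['cy'])/s['fy'],np.ones(len(uv))]@np.asarray(s['rotation']).T
    o=np.asarray(s['origin']); return o+d*((z-o[2])/d[:,2])[:,None]
def proj(s,P):
    c=(np.atleast_2d(P)-s['origin'])@np.asarray(s['rotation']); return np.c_[c[:,0]/c[:,2]*s['fx']+s['cx'],c[:,1]/c[:,2]*s['fy']+s['cy']]
E
python3 - <<'E'
from h import *
for n in ['scene','top','wrist']:
    s=snap(n,n+'0'); print(n,s['origin'],np.round(s['rotation'],3).tolist(),s['fx'],s['cx'],s['cy'])
o=robot.get_obs(); print(o)
E
```

```text
scene [1.06307884 0.45556129 0.76818879] [-0.154, 0.31, 0.851, -0.395] 422.8669627800935 274.6339844512287 208.46089532180002
top [ 0.24619133 -0.19351131  1.4446077 ] [-0.05, 0.711, -0.698, 0.068] 441.9533361876138 280.16463784911133 213.10510743449413
wrist [ 0.1825351  -0.46885998  0.37401065] [0.105, 0.779, -0.613, -0.083] 351.9852007169111 287.3316874271083 206.9913379580507
{'time': 0.15, 'joint_positions': array([-1.33300108e+00,  2.13250038e-01, -3.48625510e-02,  1.32350396e+00,
        3.20604222e-06,  1.57079756e+00]), 'dq': array([-0.00135356, -0.00117143,  0.00321976, -0.00148219,  0.00177145,
        0.00136713]), 'tau': array([ 1.51595723e-03, -6.86407828e+01,  4.87247658e+01,  1.31143842e-02,
        8.64532808e-05, -1.95738738e-05]), 'position': array([ 0.11772647, -0.48570394,  0.24794718]), 'tool_rot': array([-2.54807378e-04,  7.85989529e-01, -6.18239672e-01, -3.21353393e-04]), 'wrist_force': array([ 0.19855986,  0.35975328, -0.5388019 ]), 'ft_torque': array([ 0.02749786, -0.03794765, -0.0190771 ]), 'grip_width': 1.0029438491272036}
```

```bash
cat >> h.py <<'E'
from scipy.spatial.transform import Rotation as Rn
_l=load
def fix(s):
    r=np.asarray(s['rotation'])
    if r.shape==(4,): s['rotation']=Rn.from_quat(r[[1,2,3,0]]).as_matrix()
    return s
def load(f): return fix(_l(f))
E
```

```text
(no output)
```

View pics/top0.png

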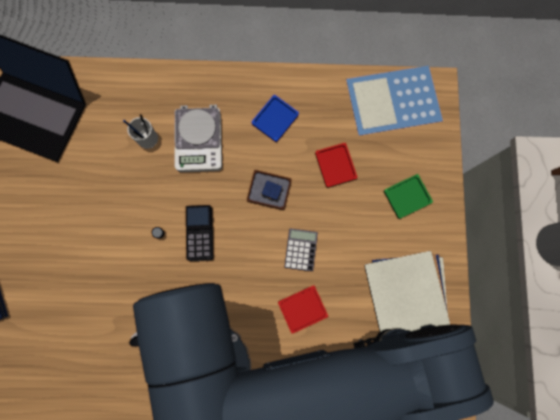

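View pics/scene0.png

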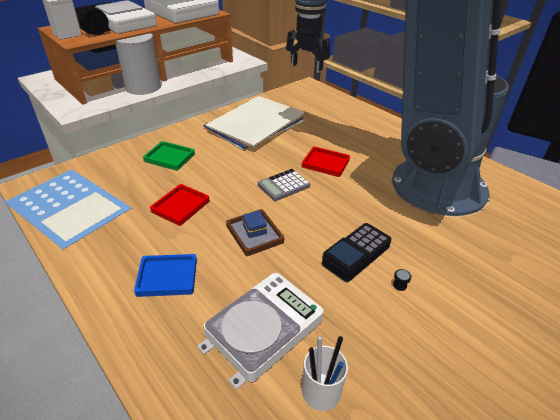

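View pics/wrist0.png

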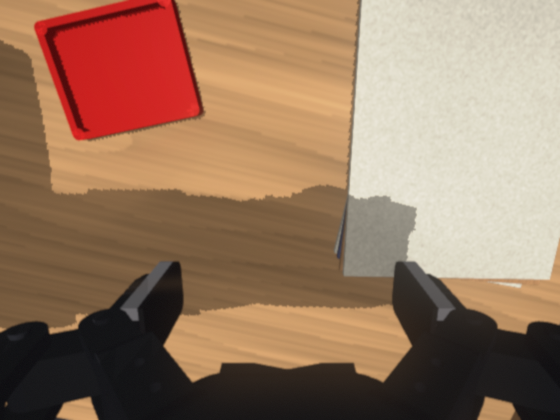

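```bash
cat >> h.py <<'E'
def pose():
    o=robot.get_obs(); q=o['tool_rot']; return o,np.array(o['position']),Rn.from_quat(q[[1,2,3,0]]).as_matrix()
def yaw(): # world angle of tool y axis
    R=pose()[2]; return np.arctan2(R[1,1],R[0,1])
def go(t,yawy=None):
    o,p,R=pose(); d=R.T@(np.asarray(t)-p)*100
    print('t',o['time'],'pos',np.round(p,4),'tool shift cm',np.round(d,2),'yaw_y',round(yaw(),4), 'F',np.round(o['wrist_force'],1),'g',round(o['grip_width'],3))
    if yawy is not None: print('turn z',round((-(yawy-yaw())+np.pi)%(2*np.pi)-np.pi,3))
E
python3 - <<'E'
from h import *
s=load('top0')
for n,uv,z in [('tray corners',[(254,170),(291,179),(283,209),(247,201)],.018),('scaleL/R front',[(175,172),(222,170)],.037),('term top',[(186,206),(212,206)],.042),('term bot',[(187,260),(214,260)],.032),('loupe',[(158,233)],.03),('calc',[(286,229),(318,232),(314,271),(285,267)],.019),('cup',[(147,140)],.05),('red',[(316,147),(356,180)],.01)]:
    print(n,np.round(ray(s,uv,z)[:,:2],3).tolist())
o,p,R=pose();print(np.round(R,3)); w=load('wrist0'); print('cam in tool',R.T@(w['origin']-p)); print(np.round(R.T@w['rotation'],3)); print(yaw())
E
```

```text
tray corners [[0.63, -0.138], [0.602, -0.262], [0.501, -0.237], [0.525, -0.118]]
scaleL/R front [[0.612, 0.118], [0.623, -0.034]]
term top [[0.499, 0.076], [0.501, -0.007]]
term bot [[0.328, 0.065], [0.329, -0.02]]
loupe [[0.412, 0.163]]
calc [[0.435, -0.247], [0.427, -0.352], [0.301, -0.339], [0.312, -0.246]]
cup [[0.714, 0.212]]
red [[0.718, -0.345], [0.606, -0.48]]
[[ 0.236 -0.972 -0.   ]
 [-0.972 -0.236  0.001]
 [-0.001 -0.    -1.   ]]
cam in tool [-0.0012071  -0.06695306 -0.1260623 ]
[[ 1.    -0.001 -0.   ]
 [ 0.001  0.964  0.265]
 [ 0.    -0.265  0.964]]
-2.903798646087772
```

```bash
python3 -c "
from h import *
go([.56,-.2,.27],-np.pi/2)"; python3 -m handwheel '0.5 0 0 0 -0.15;0.5 0 0 0 -0.15;0.5 0 0 0 -0.15;0.5 0 0 0 -0.15;0.5 0 0 0 -0.15;0.5 0 0 0 -0.15;0.5 0 0 0 -0.15;0.5 0 0 0 -0.15'; python3 -c "
from h import *
go([.56,-.2,.27],-np.pi/2)"
```

```text
t 0.15 pos [ 0.1177 -0.4857  0.2479] tool shift cm [-17.35 -49.71  -2.19] yaw_y -2.9038 F [ 0.2  0.4 -0.5] g 1.003
turn z -1.333
time: 0.95
position: [0.1175, -0.4846, 0.2461]
tool_rot: [-0.002, 0.998, -0.063, -0.001]
wrist_force: [-0.5, -0.5, -0.2]
grip_width: 0.499
t 0.95 pos [ 0.1175 -0.4846  0.2461] tool shift cm [ 40.29 -33.84  -2.3 ] yaw_y -1.6976 F [-0.5 -0.5 -0.2] g 0.499
turn z -0.127
```

```bash
python3 -m handwheel '0.5 0 0 0 -0.127;0.5 4 -2.5 0 0;0.5 4 -2.5 -0.4 0;0.5 4 -2.5 -0.4 0;0.5 4 -2.5 -0.4 0;0.5 4 -2.5 -0.4 0;0.5 4 -2.5 -0.4 0;0.5 4 -2.5 0 0';python3 -m handwheel '0.5 4 -2.5 0 0;0.5 4 -2.5 0 0;0.5 4 -2.5 -0.4 0;0.5 0 0 0 0';  python3 -c "
from h import *
go([.56,-.2,.27],-np.pi/2)"
```

```text
time: 1.75
position: [0.4002, -0.302, 0.2656]
tool_rot: [-0.003, 1.0, 0.002, -0.001]
wrist_force: [0.1, -1.0, 0.5]
grip_width: 0.5
time: 2.15
position: [0.5275, -0.2185, 0.2685]
tool_rot: [-0.004, 1.0, 0.005, -0.002]
wrist_force: [-0.7, -1.1, -0.0]
grip_width: 0.504
t 2.15 pos [ 0.5275 -0.2185  0.2685] tool shift cm [ 3.26 -1.82 -0.15] yaw_y -1.561 F [-0.7 -1.1 -0. ] g 0.504
turn z 0.01
```

```bash
python3 -c "
from h import *
snap('wrist','w1')"; python3 -m handwheel '0.5 2 -4 0 0;0.5 1 -4 0 0;0.5 0 -4 0 0;0.5 0 -4 0 0;0.5 0 -3 0 0;0.5 0 0 0 0;0.5 0 0 0 0'; python3 -c "
from h import *
snap('wrist','w2');go([.56,-.2,.27],-np.pi/2)"
```

```text
time: 2.9
position: [0.5512, -0.0284, 0.2678]
tool_rot: [-0.003, 1.0, 0.001, -0.004]
wrist_force: [0.1, 0.6, -0.1]
grip_width: 0.502
t 2.95 pos [ 0.5512 -0.0286  0.2678] tool shift cm [ 0.85 17.14 -0.34] yaw_y -1.5692 F [ 0.9  0.5 -0.5] g 0.499
turn z 0.002
```

View pics/w1.png

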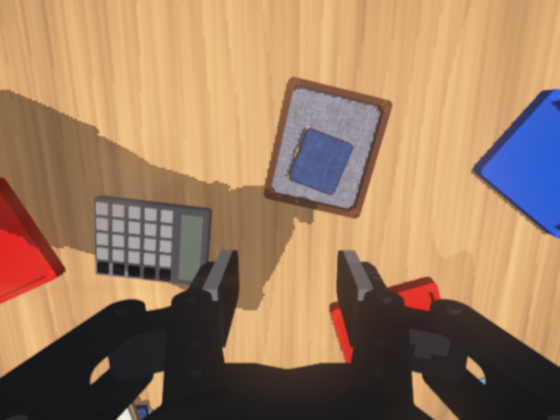

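View pics/w2.png

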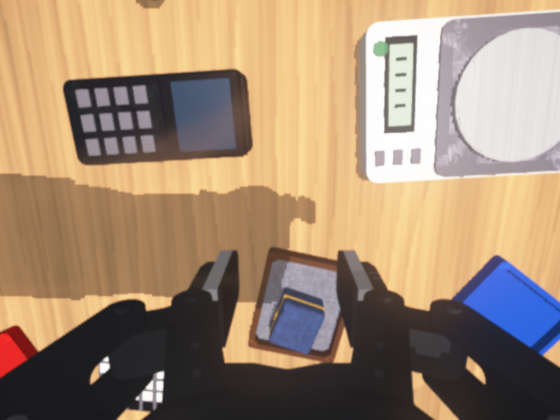

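```bash
python3 - <<'E'
import cv2
a=cv2.imread('pics/w2.png')[10:200,220:400]; cv2.imwrite('pics/z2.png',cv2.resize(a,None,fx=3.1,fy=3.1,interpolation=cv2.INTER_NEAREST))
a=cv2.imread('pics/w1.png')[70:225,255:400]; cv2.imwrite('pics/z1.png',cv2.resize(a,None,fx=3.8,fy=3.8,interpolation=cv2.INTER_NEAREST))
E
```

```text
(no output)
```

View pics/z2.png

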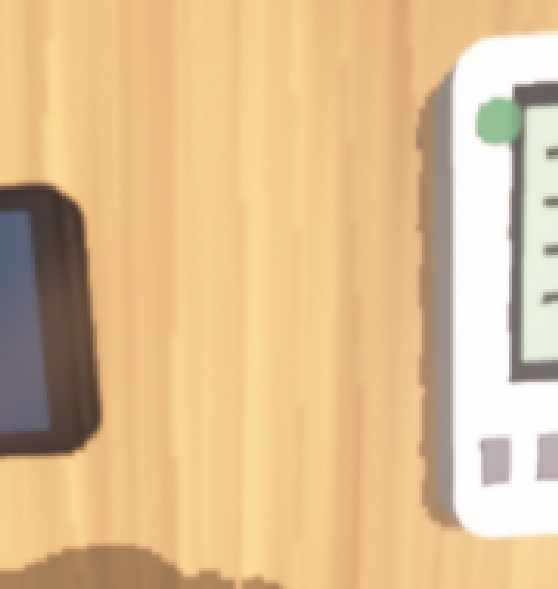

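View pics/z1.png

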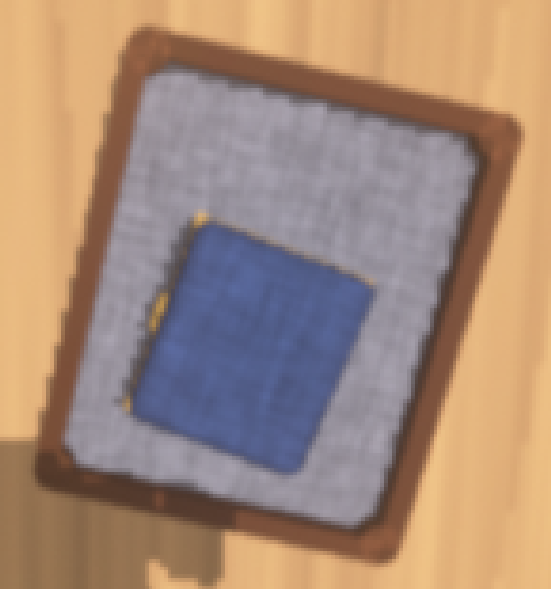

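```bash
cat >> h.py <<'E'
def edge(img,rows,u0,u1,fn):
    "per row: subpixel col of largest abs gradient of fn channel in [u0,u1]"
    out=[]
    for v in rows:
        l=fn(img[v,u0:u1].astype(float)); g=np.abs(np.diff(l)); i=int(g.argmax())
        sl=slice(max(i-1,0),i+2); out.append((u0+0.5+(np.arange(len(g))[sl]*g[sl]).sum()/g[sl].sum(),v))
    return np.array(out)
def line(P):
    P=P[:,:2]; k=np.ones(len(P),bool)
    for _ in range(4):
        c=P[k].mean(0); d=np.linalg.svd(P[k]-c)[2][0]; d=d*np.sign(d[1]); r=(P-c)@[-d[1],d[0]]; k=np.abs(r)<max(2.5*np.median(np.abs(r)),.0005)
    return c,d,np.abs(r[k]).max(),k.sum()
E
python3 - <<'E'
from h import *
s=load('w2'); I=s['pixels']
mx=lambda a:a.max(1)
T=ray(s,edge(I,range(88,140),235,270,mx),0.0); print('term base',line(T)[:3])
# scale top edge: blue channel jump
b=lambda a:a[:,2]
E1=edge(I,range(45,165),355,380,b); print(E1[::20])
S=ray(s,E1,.037); cs=line(S); print('scale top',cs[:3])
for z in (0,.042): print(z,line(ray(s,edge(I,range(88,140),235,270,mx),z))[:2])
# y-ends at pixel level
print(ray(s,[(366+6,10+36/3.1),(366+6,10+538/3.1)],.037)[:,:2], ray(s,[(235,10+185/3.1),(235,10+453/3.1)],.042)[:,:2])
d=cs[1]; n=np.array([d[1],-d[0]]) # +x
print('gap dir angle from +y',np.arctan2(-d[0],d[1]),'width', (cs[0]-line(T)[0])@n)
# second view: top camera
t=load('top0');
E2=edge(t['pixels'][:, :].transpose(1,0,2),range(180,218),165,185,b); print(E2[::8]); 
for h in (.037,0): print(line(ray(t,E2[:,::-1],h))[0:2])
E
```

```text
term base (array([0.50725716, 0.03780681]), array([-0.06224672,  0.99806079]), np.float64(0.00041057813773442227))
[[373.66831683  45.        ]
 [365.5619469   65.        ]
 [365.57272727  85.        ]
 [365.55504587 105.        ]
 [365.56481481 125.        ]
 [365.56481481 145.        ]]
scale top (array([0.62482097, 0.04543355]), array([-0.06071249,  0.9981553 ]), np.float64(9.182221777818497e-05))
0 (array([0.50725716, 0.03780681]), array([-0.06224672,  0.99806079]))
0.042 (array([0.51199477, 0.03793161]), array([-0.06224672,  0.99806079]))
[[ 0.62636112  0.1198684 ]
 [ 0.63596902 -0.03154627]] [[ 0.49943904  0.07785902]
 [ 0.49641943 -0.00310662]]
gap dir angle from +y 0.060749849736956164 width 0.11780998070871572
[[169.65315315 180.        ]
 [169.4375     188.        ]
 [169.34259259 196.        ]
 [168.57826087 204.        ]
 [168.55       212.        ]]
(array([0.62411215, 0.04244959]), array([-0.06396401,  0.99795221]))
(array([0.63404608, 0.048652  ]), array([-0.06396401,  0.99795221]))
```

```bash
cat >> h.py <<'E'
GM=np.array([.566,.0406]); GA=.0607
gd=np.array([-np.sin(GA),np.cos(GA)]); gn=np.array([np.cos(GA),np.sin(GA)])
def ing(p): # world -> gap frame (x across, y along) mm
    q=np.asarray(p)[...,:2]-GM; return np.stack([q@gn,q@gd],-1)*1000
E
python3 - <<'E'
from h import *
s=load('w1')
def L(a,b):
    P=ray(s,np.array([a,b])/3.8+np.array([255,70])-.5*(1-1/3.8),.018)[:,:2]; return P
e={'l':L((118,70),(45,430)),'t':L((160,28),(500,112)),'r':L((518,150),(400,530)),'b':L((60,490),(370,560))}
def X(a,b):
    A=np.c_[a[1]-a[0],-(b[1]-b[0])]; t=np.linalg.solve(A,b[0]-a[0]); return a[0]+t[0]*(a[1]-a[0])
C=[X(e['b'],e['l']),X(e['b'],e['r']),X(e['t'],e['r']),X(e['t'],e['l'])]
C=np.array(C); print('corners nl,nr(+x),lead r,lead l',C.round(4).tolist())
print([np.linalg.norm(C[i]-C[(i+1)%4]).round(4) for i in range(4)])
c=C.mean(0); d=(C[2]+C[3]-C[0]-C[1]); n=C[1]+C[2]-C[0]-C[3]
a1=np.arctan2(-d[0],d[1]);a2=np.arctan2(n[1],n[0]); print(c,a1,a2,'gap frame',ing(c),'rel angle',(a1+a2)/2-GA)
# ring box top corners z=.045
b=ray(s,np.array([(203,222),(373,285),(297,472),(135,408)])/3.8+np.array([255,70]),.045)[:,:2]; print('box',b.mean(0),np.linalg.norm(b[0]-b[1]),np.linalg.norm(b[1]-b[2]))
E
```

```text
corners nl,nr(+x),lead r,lead l [[0.5002, -0.2408], [0.6045, -0.264], [0.6343, -0.1382], [0.5262, -0.1141]]
[np.float64(0.1069), np.float64(0.1293), np.float64(0.1107), np.float64(0.1293)]
[ 0.56630158 -0.18927745] -0.21761450227800685 -0.21944873559820882 gap frame [ -13.64397224 -229.47238094] rel angle -0.27923161893810783
box [ 0.55983258 -0.19773849] 0.0469719004731507 0.05274244812625426
```

```bash
python3 -m handwheel '0.5 0 4 0 0;0.5 0 4 0 0;0.5 0 4 0 0;0.5 0 4 0 0;0.5 0 4 0 0;0.5 0 4 0 0;0.5 0 1.5 0 0.11;0.5 0 0 0 0.11';  python3 -c "
from h import *
go([.5455,-.283,.15],-1.79)"
```

```text
time: 3.75
position: [0.5447, -0.3052, 0.2651]
tool_rot: [-0.002, 0.993, -0.117, -0.005]
wrist_force: [1.0, -0.3, 0.6]
grip_width: 0.497
t 3.75 pos [ 0.5447 -0.3052  0.2651] tool shift cm [-0.31 -2.14 11.53] yaw_y -1.8049 F [ 1.  -0.3  0.6] g 0.497
turn z -0.015
```

```bash
python3 -m handwheel '0.5 -0.3 -2.1 3 -0.015;0.5 0 0 4 0;0.5 0 0 4 0;0.5 0 0 4 0;0.5 0 0 3 0;0.5 0 0 2.5 0;0.5 0 0 0 0';  python3 -c "
from h import *
snap('wrist','w3')
go([.5455,-.283,.025],-1.79)"
```

```text
time: 4.45
position: [0.5379, -0.2952, 0.0531]
tool_rot: [-0.001, 0.993, -0.12, -0.005]
wrist_force: [-0.3, -0.0, -1.3]
grip_width: 0.498
t 4.5 pos [ 0.5388 -0.2957  0.0551] tool shift cm [ 0.37 -1.39  3.01] yaw_y -1.8108 F [ 0.1 -0.5  0.7] g 0.503
turn z -0.021
```

View pics/w3.png

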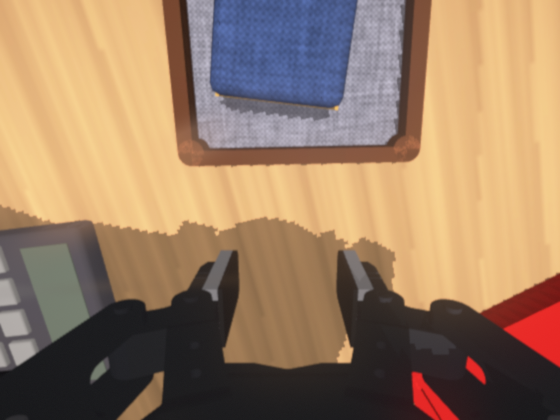

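```bash
python3 -m handwheel '0.5 0.3 0 1.5 -0.02;0.5 0 0 1 0;0.5 0 0 0.6 0;0.5 0 0 0 0';  python3 -c "
from h import *
snap('wrist','w4')
go([.5455,-.283,.02],-1.79)"
```

```text
time: 4.9
position: [0.5434, -0.2994, 0.0264]
tool_rot: [0.0, 0.994, -0.11, -0.001]
wrist_force: [-0.3, 0.8, 0.2]
grip_width: 0.503
t 4.95 pos [ 0.5436 -0.2995  0.0269] tool shift cm [-0.17 -1.66  0.68] yaw_y -1.7915 F [0.2 0.  0.9] g 0.497
turn z -0.001
```

View pics/w4.png

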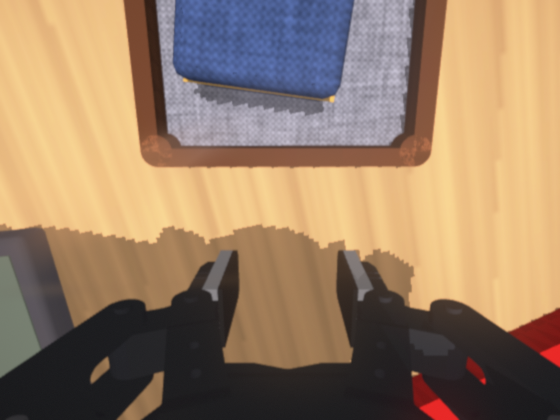

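```bash
python3 -m handwheel '0.5 0.1 0 0.7 0;0.5 0 -0.8 0 0;0.5 0 -1 0 0;0.5 0 -1 0 0;0.5 0 -0.5 0 0';  python3 -c "
from h import *
snap('wrist','w5')
go([.5536,-.2634,.02],-1.79)"
```

```text
time: 5.45
position: [0.5533, -0.2652, 0.0207]
tool_rot: [0.001, 0.994, -0.11, 0.0]
wrist_force: [-2.1, -5.8, -0.2]
grip_width: 0.502
t 5.5 pos [ 0.5534 -0.2648  0.0207] tool shift cm [-0.01 -0.14  0.07] yaw_y -1.7913 F [1.  1.7 0. ] g 0.498
turn z -0.001
```

View pics/w5.png

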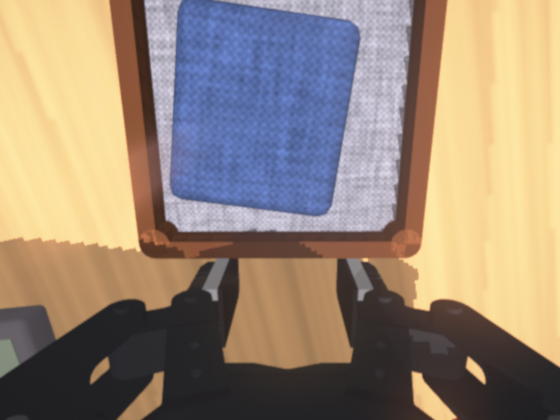

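```bash
python3 -m handwheel '0.5 0 -0.6 0 0;0.5 0 -0.8 0 0;0.5 0 -0.8 0 0;0.5 0 -0.8 0 0;0.5 0 -0.8 0 0;0.5 0 -0.5 0 0';  python3 -c "
from h import *
snap('wrist','w6');snap('top','t6')
go([.5536,-.2634,.02],-1.79)
p=pose()[1]; h=np.array([.217,.976]); print(ing(p[:2]+.0755*h))"
```

```text
time: 6.1
position: [0.5635, -0.2197, 0.0208]
tool_rot: [0.001, 0.994, -0.11, 0.001]
wrist_force: [-0.4, -2.4, -1.1]
grip_width: 0.5
t 6.2 pos [ 0.5636 -0.2196  0.0209] tool shift cm [-0.02  4.49  0.1 ] yaw_y -1.7909 F [ 0.2 -0.  -0.3] g 0.503
turn z -0.001
[   2.61740142 -187.02060327]
```

View pics/w6.png

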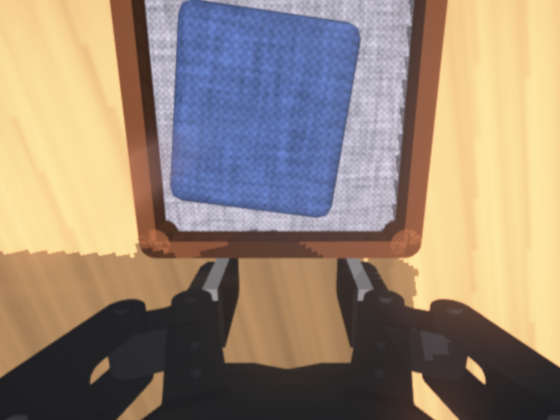

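```bash
python3 -m handwheel '0.5 0 1.5 0 0;0.5 0 2 0 0;0.5 0 0 0 -0.14;0.5 0 0 0 -0.14;0.5 0 0 0 0';  python3 -c "
from h import *
w=GM+gn*-.003+gd*-.282; print(w)
go([*w,.02],-1.5101);print(ing(pose()[1]))"
```

```text
time: 6.7
position: [0.5549, -0.2587, 0.0211]
tool_rot: [0.001, 0.999, 0.034, 0.001]
wrist_force: [0.4, -0.2, -0.1]
grip_width: 0.499
[ 0.58011242 -0.24106263]
t 6.7 pos [ 0.5549 -0.2587  0.0211] tool shift cm [ 2.64 -1.59  0.11] yaw_y -1.5032 F [ 0.4 -0.2 -0.1] g 0.499
turn z 0.007
[ -29.27301169 -298.10869715]
```

```bash
python3 -m handwheel '0.5 1.6 0 0 0.007;0.5 1.1 0 0 0;0.5 0 -1 0 0;0.5 0 -0.5 0 0';  python3 -c "
from h import *
snap('wrist','w7')
go([.58,-.241,.02],-1.5101);print(ing(pose()[1]))"
```

```text
time: 7.1
position: [0.5805, -0.2443, 0.0209]
tool_rot: [0.001, 1.0, 0.021, 0.001]
wrist_force: [0.3, -0.5, 0.2]
grip_width: 0.498
t 7.15 pos [ 0.5804 -0.2438  0.0209] tool shift cm [-0.03 -0.28  0.09] yaw_y -1.5281 F [ 0.4  0.7 -0.5] g 0.496
turn z -0.018
[  -2.85020529 -284.73316367]
```

View pics/w7.png

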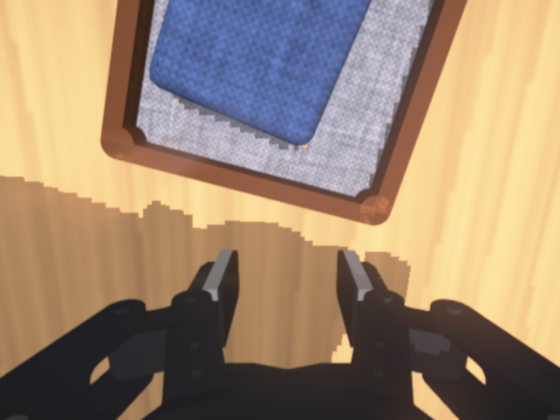

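```bash
python3 -m handwheel '0.5 0 -0.6 0 -0.018;0.5 0 -0.5 0 0;0.5 0 -0.5 0 0;0.5 0 -0.6 0 0;0.5 0 -0.6 0 0;0.5 0 -0.4 0 0';  python3 -c "
from h import *
snap('wrist','w8')
go([.58,-.241,.02],-1.5101);print(ing(pose()[1]))"
```

```text
time: 7.75
position: [0.5773, -0.2095, 0.0213]
tool_rot: [0.002, 1.0, 0.03, 0.001]
wrist_force: [0.8, -0.9, -1.0]
grip_width: 0.5
t 7.8 pos [ 0.5772 -0.2089  0.0212] tool shift cm [0.08 3.22 0.13] yaw_y -1.5108 F [ 0.5  0.6 -0.7] g 0.5
turn z -0.001
[  -3.91352344 -249.76261814]
```

View pics/w8.png

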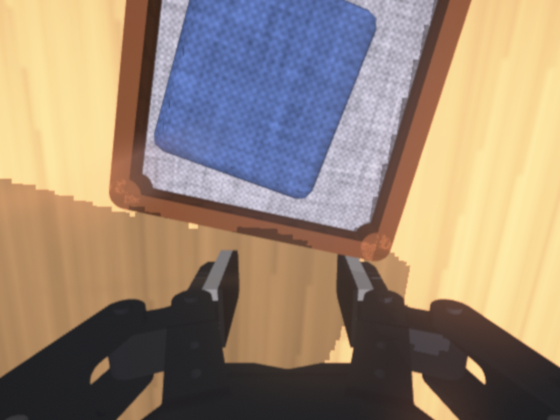

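```bash
python3 -m handwheel '0.5 0 -0.5 0 0;0.5 0 -0.6 0 0;0.5 0 -0.6 0 0;0.5 0 -0.4 0 0';  python3 -c "
from h import *
snap('wrist','w9')
go([.58,-.241,.02],-1.5101);print(ing(pose()[1]))"
```

```text
time: 8.2
position: [0.5761, -0.1868, 0.0212]
tool_rot: [0.002, 1.0, 0.03, 0.001]
wrist_force: [0.8, -1.9, 0.4]
grip_width: 0.5
t 8.25 pos [ 0.5761 -0.1862  0.0212] tool shift cm [0.07 5.49 0.14] yaw_y -1.5111 F [ 0.6  0.4 -0.1] g 0.493
turn z -0.001
[  -3.72585588 -227.01439861]
```

View pics/w9.png

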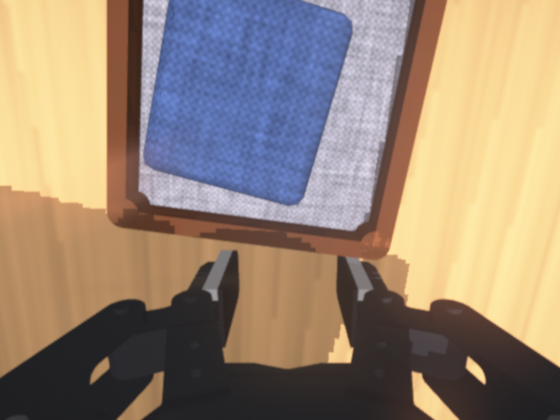

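```bash
cat >> h.py <<'E'
def tray(s,pb,pl,pr,z=.018):
    "2 pixel points each on trailing, left, right outer top edges -> gap-frame centre & angle"
    b,l,r=[ing(ray(s,p,z)) for p in (pb,pl,pr)]
    db=b[1]-b[0]; a=np.arctan2(db[1],db[0]); n=np.array([np.cos(a),np.sin(a)]); h=np.array([-n[1],n[0]])
    al=[np.arctan2(-(q[1]-q[0])[0],(q[1]-q[0])[1]) for q in (l,r)]
    xl=(l@n).mean();xr=(r@n).mean(); yb=(b@h).mean()
    c=n*(xl+xr)/2+h*(yb+65); print('angle trailing',a.round(4),'sides',np.round(al,4),'width',(xr-xl).round(1),'centre gap mm',c.round(1),'corners',[(c+n*sx*55+h*sy*65).round(1).tolist() for sx,sy in((-1,-1),(1,-1),(1,1),(-1,1))])
E
python3 - <<'E'
from h import *
for f in ('w9',):
    a=cv2.imread(f'pics/{f}.png')[0:280,90:460]; cv2.imwrite('pics/z9.png',cv2.resize(a,None,fx=2.1,fy=2.1,interpolation=cv2.INTER_NEAREST))
E
```

```text
(no output)
```

View pics/z9.png

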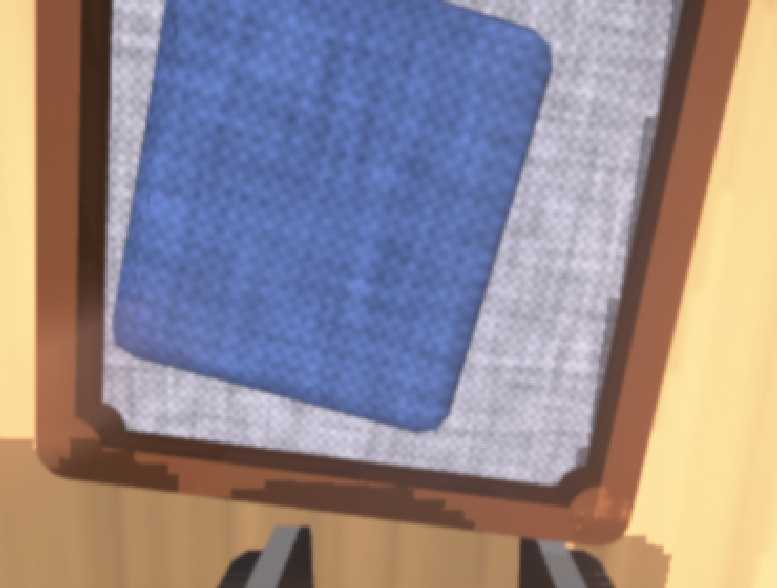

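```bash
python3 - <<'E'
from h import *
s=load('w9'); k=lambda *p:[(90+a/2.1,b/2.1) for a,b in p]
tray(s,k((80,480),(590,541)),k((36,20),(38,430)),k((748,0),(637,500)))
E
```

```text
angle trailing -0.1303 sides [3.0082 3.0121] width 110.2 centre gap mm [ -10.1 -145.2] corners [[-73.1, -202.5], [36.0, -216.8], [52.9, -87.9], [-56.2, -73.6]]
```

```bash
python3 -m handwheel '0.5 0 2 0 0;0.5 0 0 -3 0;0.5 0 0 -4 0;0.5 -3 0 0 0.13;0.5 0 0 0 0.15;0.5 0 0 0 0.15;0.5 0 0 0 0.15;0.5 0 0 0 0.15';python3 -m handwheel '0.5 0 0 0 0.15;0.5 0 0 0 0.15;0.5 0 0 0 0.15;0.5 0 0 0 0.15;0.5 0 0 0 0.15;0.5 0 0 0 0.15;0.5 0 0 0 0';python3 -c "
from h import *
w=GM+gn*-.105+gd*-.158
go([*w,.0205],-np.pi+GA);print(ing(pose()[1]),pose()[0]['joint_positions'])"
```

```text
time: 9.05
position: [0.5458, -0.2137, 0.0944]
tool_rot: [0.001, 0.944, -0.331, 0.001]
wrist_force: [-0.7, -0.9, -0.3]
grip_width: 0.498
time: 9.75
position: [0.5452, -0.2195, 0.0945]
tool_rot: [-0.0, -0.704, 0.71, -0.001]
wrist_force: [0.4, 0.0, 0.1]
grip_width: 0.507
t 9.75 pos [ 0.5452 -0.2195  0.0945] tool shift cm [-9.56  7.52  7.38] yaw_y 3.1338 F [0.4 0.  0.1] g 0.507
turn z -0.069
[ -36.519523   -258.39215636] [-3.82092544e-01  4.61155746e-01 -8.07510644e-02  1.02761885e+00
 -1.36364462e-03  2.76733845e+00]
```

```bash
python3 -m handwheel '0.5 0 4 0 -0.068;0.5 0 4 0 0;0.5 -3 0.5 0 0;0.5 -4 0 0 0;0.5 -3 0 0 0;0.5 0 0 3 0;0.5 0 0 2 0;0.5 0 0 0 0';python3 -c "
from h import *
w=GM+gn*-.105+gd*-.158
go([*w,.0205],-np.pi+GA);print(ing(pose()[1]),pose()[0]['joint_positions'][5]);snap('wrist','w10')"
```

```text
time: 10.55
position: [0.45, -0.1236, 0.0435]
tool_rot: [-0.0, 0.741, -0.671, 0.002]
wrist_force: [-0.3, -0.7, 0.2]
grip_width: 0.499
t 10.55 pos [ 0.45   -0.1236  0.0435] tool shift cm [ 0.19 -2.06  2.31] yaw_y -3.0421 F [-0.3 -0.7  0.2] g 0.499
turn z 0.039
[-125.77500977 -156.87253515] 2.7748604526457017
```

View pics/w10.png

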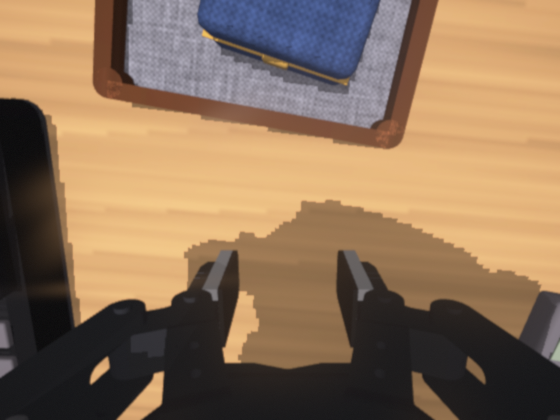

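```bash
python3 -m handwheel '0.5 0 0 1.2 0.039;0.5 0 0 1.1 0;0.5 0 -0.8 0 0;0.5 0 -0.8 0 0;0.5 0 0 0 0';python3 -c "
from h import *
w=GM+gn*-.066+gd*-.158
go([*w,.0205],-np.pi+GA);print(ing(pose()[1]),pose()[0]['joint_positions'][5]);snap('wrist','w11')"
```

```text
time: 11.1
position: [0.4707, -0.125, 0.0249]
tool_rot: [-0.002, 0.73, -0.683, 0.005]
wrist_force: [-1.1, 0.3, 0.3]
grip_width: 0.501
t 11.1 pos [ 0.4707 -0.125   0.0249] tool shift cm [-0.13 -3.91  0.47] yaw_y -3.0752 F [-1.1  0.3  0.3] g 0.501
turn z 0.006
[-105.16903752 -159.52271741] 2.816484788821168
```

View pics/w11.png

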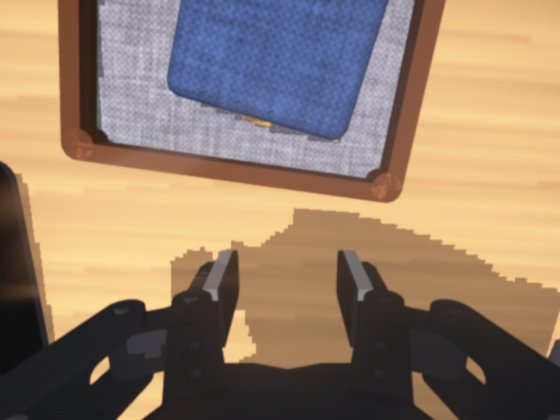

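```bash
python3 -m handwheel '0.5 -0.1 -0.8 0.4 0.006;0.5 0 -0.8 0 0;0.5 0 -0.6 0 0;0.5 0 -0.6 0 0;0.5 0 -0.4 0 0;0.5 0 0 0 0';python3 -c "
from h import *
w=GM+gn*-.066+gd*-.158
go([*w,.0205],-np.pi+GA);print(ing(pose()[1]));snap('wrist','w12')"
```

```text
time: 11.75
position: [0.5051, -0.1218, 0.0213]
tool_rot: [-0.001, 0.728, -0.685, 0.005]
wrist_force: [-0.0, 1.0, 0.9]
grip_width: 0.502
t 11.75 pos [ 0.5051 -0.1218  0.0213] tool shift cm [-0.04 -0.46  0.08] yaw_y -3.0809 F [-0.   1.   0.9] g 0.502
turn z 0.0
[ -70.59478133 -158.43077573]
```

View pics/w12.png

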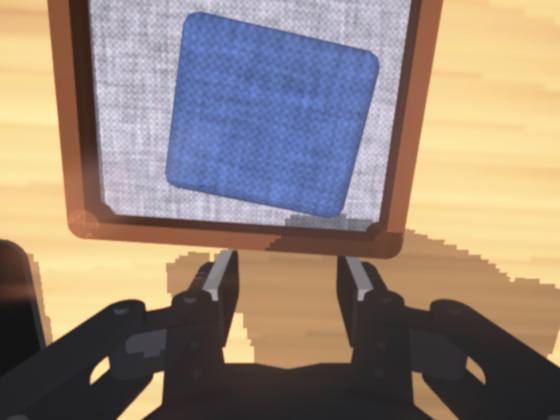

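```bash
python3 -m handwheel '0.5 0 -0.4 0 0;0.5 0 -0.2 0 0;0.5 0 0 0 0';python3 -c "
from h import *
w=GM+gn*-.066+gd*-.158
go([*w,.0205],-np.pi+GA);print(ing(pose()[1]));snap('wrist','w13')
a=cv2.imread(f'pics/w13.png')[0:280,30:450]; cv2.imwrite('pics/z13.png',cv2.resize(a,None,fx=1.9,fy=1.9,interpolation=cv2.INTER_NEAREST))"
```

```text
time: 12.1
position: [0.5108, -0.1215, 0.0213]
tool_rot: [-0.001, 0.728, -0.685, 0.005]
wrist_force: [-0.6, -1.3, 0.6]
grip_width: 0.501
t 12.1 pos [ 0.5108 -0.1215  0.0213] tool shift cm [-0.04  0.11  0.08] yaw_y -3.0811 F [-0.6 -1.3  0.6] g 0.501
turn z -0.0
[ -64.9334298  -158.41748556]
```

View pics/z13.png

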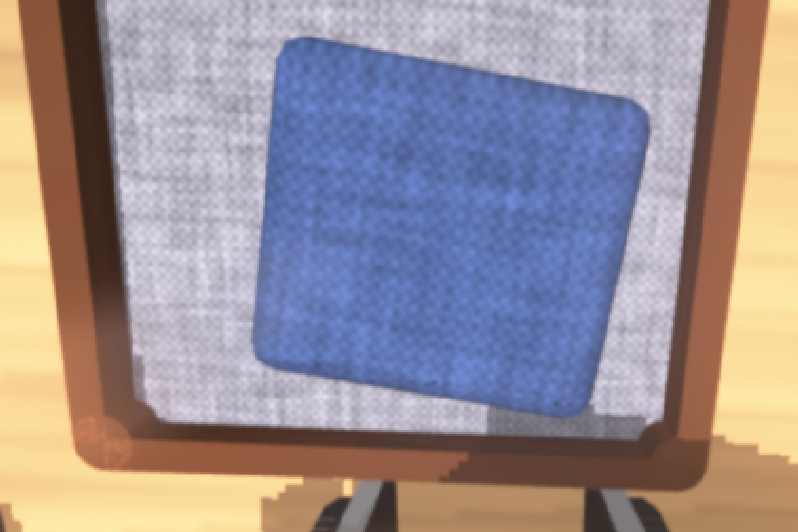

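```bash
cat >> h.py <<'E'
def tray_side(s,ps,pl,pt,z=.018):
    "points on tray's -x side, leading, trailing top edges"
    b,l,t=[ing(ray(s,p,z)) for p in (ps,pl,pt)]
    f=lambda q:np.arctan2(*(abs(q[1]-q[0])[[0,1]]))
    d=b[0]-b[1]; d=d*np.sign(d[1]); a=np.arctan2(-d[0],d[1]); h=np.array([-np.sin(a),np.cos(a)]); n=np.array([h[1],-h[0]])
    e=[]
    for q in(l,t):
        g=q[1]-q[0]; g=g*np.sign(g[0]); e.append(np.arctan2(g[1],g[0]))
    yl,yt=(l@h).mean(),(t@h).mean(); c=h*(yl+yt)/2+n*((b@n).mean()+55)
    print('angle side',a.round(4),'ends',np.round(e,4),'length',(yl-yt).round(1),'centre',c.round(1),'corners',[(c+n*sx*55+h*sy*65).round(1).tolist() for sx,sy in((-1,-1),(1,-1),(1,1),(-1,1))])
E
python3 - <<'E'
from h import *
s=load('w13'); k=lambda *p:[(30+a/1.9,b/1.9) for a,b in p]
tray_side(s,k((110,467),(680,490)),k((20,0),(75,440)),k((768,0),(708,460)))
E
```

```text
angle side -0.0466 ends [-0.0419 -0.0396] length 129.9 centre [   2.8 -139.7] corners [[-55.1, -202.1], [54.7, -207.2], [60.8, -77.3], [-49.1, -72.2]]
```

```bash
python3 -c "
from h import *
print(ing(ray(load('w1'),[(473,172),(550,90),(545,232)],.015)), ing(ray(load('top0'),[(252,120),(278,141),(298,117),(275,97)],.015)))"
python3 -m handwheel '0.5 0 1.5 0 0;0.5 0 0.5 0 0;0.5 0 0 -3 0;0.5 0 0 -4 0;0.5 0 0 -4 -0.15;0.5 0 0 0 -0.15;0.5 0 0 0 -0.15;0.5 0 0 0 -0.15';python3 -m handwheel '0.5 0 0 0 -0.15;0.5 0 0 0 -0.15;0.5 0 0 0 -0.15;0.5 0 0 0 -0.15;0.5 0 0 0 -0.15;0.5 0 0 0 -0.15;0.5 0 0 0 -0.15;0.5 0 0 0 -0.15';python3 -c "
from h import *
w=GM+gn*.09+gd*-.145
go([*w,.0205],GA);print(ing(pose()[1]),pose()[0]['joint_positions'][5])"
```

```text
[[ 146.25419417 -261.28152601]
 [ 217.75237442 -180.18068444]
 [ 233.52636003 -334.56753084]] [[ 229.31383736 -181.38108905]
 [ 151.95282014 -266.43925463]
 [ 234.82449886 -338.28773611]
 [ 309.61188731 -262.9300417 ]]
time: 12.95
position: [0.4904, -0.122, 0.137]
tool_rot: [-0.001, 0.9, -0.437, 0.006]
wrist_force: [0.5, -0.2, 0.2]
grip_width: 0.499
time: 13.75
position: [0.4927, -0.1219, 0.1388]
tool_rot: [0.003, 0.989, 0.147, 0.008]
wrist_force: [0.1, -0.3, -0.0]
grip_width: 0.499
t 13.75 pos [ 0.4927 -0.1219  0.1388] tool shift cm [16.94  2.69 12.12] yaw_y -1.2751 F [ 0.1 -0.3 -0. ] g 0.499
turn z -1.336
[ -83.03842654 -157.74225737] 1.032116414901624
```

```bash
python3 -m handwheel '0.5 4 0.7 0 0;0.5 4 0.7 0 0;0.5 4 0.7 0 0;0.5 4 0.7 0 0;0.5 0.5 0 0 -0.15;0.5 0 0 0 -0.15;0.5 0 0 0 -0.15;0.5 0 0 0 -0.15';python3 -m handwheel '0.5 0 0 0 -0.15;0.5 0 0 0 -0.15;0.5 0 0 0 -0.15;0.5 0 0 0 -0.15;0.5 0 0 0 -0.13;0.5 0 0 0 0;0.5 0 0 0 0';python3 -c "
from h import *
w=GM+gn*.09+gd*-.145
go([*w,.0205],GA);print(ing(pose()[1]),pose()[0]['joint_positions'][5]);snap('wrist','w14')"
```

```text
time: 14.55
position: [0.6656, -0.0977, 0.1401]
tool_rot: [0.005, 0.899, 0.438, 0.008]
wrist_force: [0.7, -0.8, -0.2]
grip_width: 0.499
time: 15.25
position: [0.6669, -0.0972, 0.14]
tool_rot: [0.008, 0.682, 0.732, 0.006]
wrist_force: [-1.0, 0.4, -0.2]
grip_width: 0.499
t 15.25 pos [ 0.6669 -0.0972  0.14  ] tool shift cm [-0.1  -0.47 11.95] yaw_y 0.0709 F [-1.   0.4 -0.2] g 0.499
turn z 0.01
[  92.40189038 -143.66059266] -0.21628408479005998
```

View pics/w14.png

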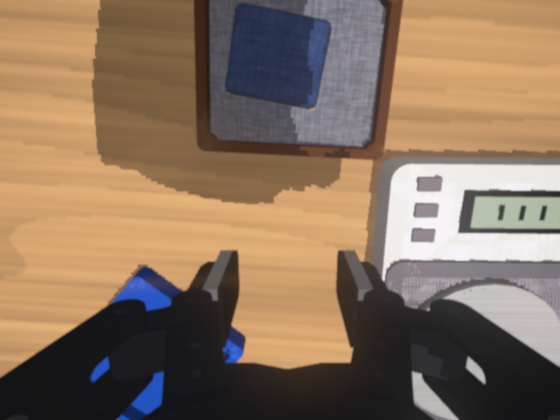

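```bash
python3 -m handwheel '0.5 -0.2 0 4 0.01;0.5 0 0 3 0;0.5 0 0 2.5 0;0.5 0 0 1.5 0;0.5 0 0 0 0';python3 -c "
from h import *
w=GM+gn*.0655+gd*-.146
go([*w,.0205],GA);print(ing(pose()[1]),pose()[0]['joint_positions'][5]);snap('wrist','w15')"
```

```text
time: 15.8
position: [0.6706, -0.0995, 0.0276]
tool_rot: [0.009, 0.691, 0.723, 0.007]
wrist_force: [-0.2, -0.4, -0.3]
grip_width: 0.498
t 15.8 pos [ 0.6706 -0.0995  0.0276] tool shift cm [-0.03 -3.05  0.64] yaw_y 0.0446 F [-0.2 -0.4 -0.3] g 0.498
turn z -0.016
[  95.89466067 -146.18379845] -0.1926588293872005
```

View pics/w15.png

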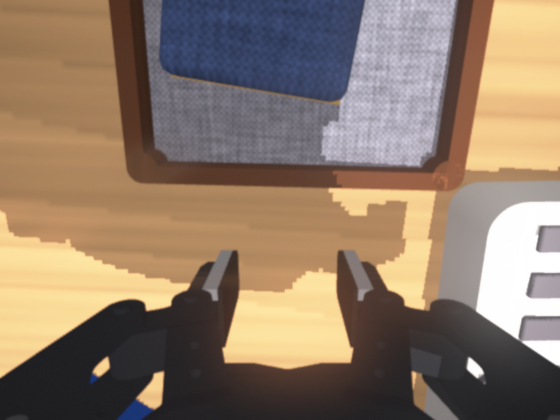

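```bash
python3 -m handwheel '0.5 0 -0.6 0.6 -0.016;0.5 0 -1 0 0;0.5 0 -0.7 0 0;0.5 0 -0.4 0 0;0.5 0 -0.2 0 0;0.5 0 0 0 0';python3 -c "
from h import *
w=GM+gn*.0655+gd*-.146
go([*w,.0205],GA);print(ing(pose()[1]));snap('wrist','w16')"
```

```text
time: 16.45
position: [0.643, -0.1017, 0.0261]
tool_rot: [0.012, 0.685, 0.728, 0.01]
wrist_force: [1.2, -0.3, 0.8]
grip_width: 0.497
t 16.45 pos [ 0.643  -0.1017  0.0261] tool shift cm [ 0.08 -0.29  0.55] yaw_y 0.0602 F [ 1.2 -0.3  0.8] g 0.497
turn z -0.0
[  68.21870043 -146.73993337]
```

View pics/w16.png

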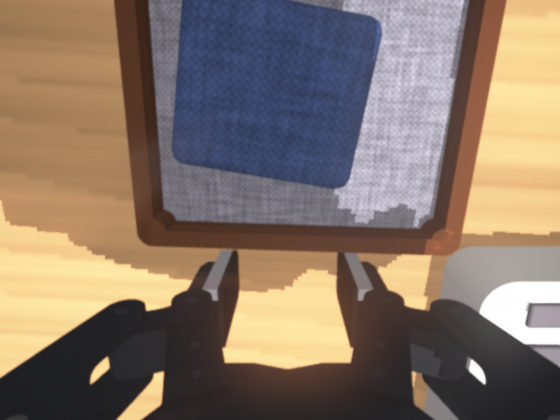

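```bash
python3 -m handwheel '0.5 0 -0.3 0.3 0;0.5 0 -0.1 0 0;0.5 0 0 0 0';python3 -c "
from h import *
w=GM+gn*.0655+gd*-.146
go([*w,.0205],GA);print(ing(pose()[1]));snap('wrist','w17')
a=cv2.imread(f'pics/w17.png')[0:280,100:520]; cv2.imwrite('pics/z17.png',cv2.resize(a,None,fx=1.9,fy=1.9,interpolation=cv2.INTER_NEAREST))"
```

```text
time: 16.8
position: [0.6403, -0.1019, 0.0232]
tool_rot: [0.013, 0.685, 0.728, 0.01]
wrist_force: [1.0, 0.1, 1.0]
grip_width: 0.499
t 16.8 pos [ 0.6403 -0.1019  0.0232] tool shift cm [ 0.08 -0.01  0.27] yaw_y 0.0604 F [1.  0.1 1. ] g 0.499
turn z -0.0
[  65.50905151 -146.78840226]
```

View pics/z17.png

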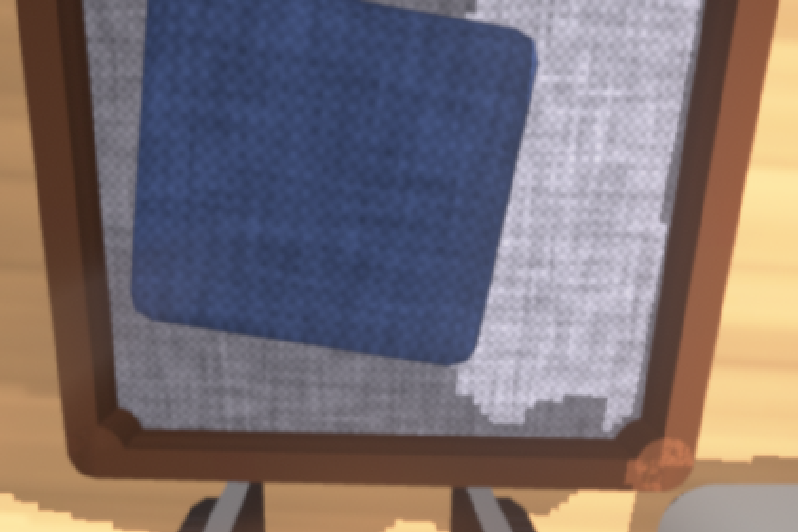

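```bash
cat >> h.py <<'E'
def tray_r(s,ps,pl,pt,z=.018):
    b,l,t=[ing(ray(s,p,z)) for p in (ps,pl,pt)]
    d=b[0]-b[1]; d=d*np.sign(d[1]); a=np.arctan2(-d[0],d[1]); h=np.array([-np.sin(a),np.cos(a)]); n=np.array([h[1],-h[0]])
    e=[]
    for q in(l,t):
        g=q[1]-q[0]; g=g*np.sign(g[0]); e.append(np.arctan2(g[1],g[0]))
    yl,yt=(l@h).mean(),(t@h).mean(); c=h*(yl+yt)/2+n*((b@n).mean()-55)
    print('angle side',a.round(4),'ends',np.round(e,4),'length',(yl-yt).round(1),'centre',c.round(1),'corners',[(c+n*sx*55+h*sy*65).round(1).tolist() for sx,sy in((-1,-1),(1,-1),(1,1),(-1,1))])
E
python3 - <<'E'
from h import *
s=load('w17'); k=lambda *p:[(100+a/1.9,b/1.9) for a,b in p]
tray_r(s,k((100,476),(670,490)),k((780,0),(697,440)),k((17,0),(67,430)))
E
```

```text
angle side -0.026 ends [-0.0265 -0.0202] length 130.1 centre [  -1.1 -139.3] corners [[-57.7, -202.9], [52.2, -205.7], [55.6, -75.8], [-54.4, -72.9]]
```

```bash
python3 -m handwheel '0.5 0 1.5 0 0;0.5 0 0.5 -1 0;0.5 0 0 -4 0;0.5 0 0 -4 0.15;0.5 0 0 0 0.15;0.5 0 0 0 0.15;0.5 0 0 0 0.15;0.5 0 0 0 0.15';python3 -m handwheel '0.5 0 0 0 0.15;0.5 0 0 0 0.15;0.5 0 0 0 0.15;0.5 0 0 0 0.15;0.5 0 0 0 0.15;0.5 0 0 0 0.1;0.5 0 0 0 0';python3 -c "
from h import *
w=GM+gn*-.001+gd*-.24
go([*w,.0205],-np.pi/2+GA-.022);print(ing(pose()[1]),pose()[0]['joint_positions'][5])"
```

```text
time: 17.65
position: [0.6558, -0.1005, 0.1206]
tool_rot: [0.008, 0.906, 0.424, 0.013]
wrist_force: [0.3, -0.3, 0.6]
grip_width: 0.499
time: 18.35
position: [0.654, -0.1007, 0.1251]
tool_rot: [0.002, 1.0, 0.009, 0.015]
wrist_force: [-0.6, -0.1, -0.6]
grip_width: 0.498
t 18.35 pos [ 0.654  -0.1007  0.1251] tool shift cm [-7.91  9.66 10.28] yaw_y -1.5537 F [-0.6 -0.1 -0.6] g 0.498
turn z -0.022
[  79.2507369  -146.37186263] 1.4005245254696206
```

```bash
python3 -m handwheel '0.5 -2 3.5 0 -0.022;0.5 -3 3.5 0 0;0.5 -3 3 0 0;0.5 0 0 3 0;0.5 0 0 3 0;0.5 0 0 0 0';python3 -c "
from h import *
w=GM+gn*-.001+gd*-.235
go([*w,.0205],-np.pi/2+GA-.022);print(ing(pose()[1]));snap('wrist','w18')"
```

```text
time: 18.95
position: [0.5766, -0.2077, 0.065]
tool_rot: [0.003, 0.999, 0.031, 0.016]
wrist_force: [-0.3, 0.1, -0.3]
grip_width: 0.503
t 18.95 pos [ 0.5766 -0.2077  0.065 ] tool shift cm [ 0.21 -1.38  4.45] yaw_y -1.5089 F [-0.3  0.1 -0.3] g 0.503
turn z 0.023
[  -4.44299874 -248.53789872]
```

View pics/w18.png

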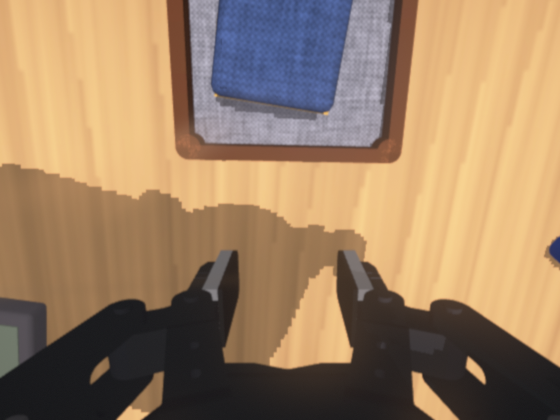

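```bash
python3 -m handwheel '0.5 0.1 0 2 0.023;0.5 0.1 0 1.5 0;0.5 0 0 0.9 0;0.5 0 -0.5 0 0;0.5 0 -0.6 0 0;0.5 0 0 0 0';python3 -c "
from h import *
w=GM+gn*-.001+gd*-.216
go([*w,.0205],-np.pi/2+GA-.022);print(ing(pose()[1]));snap('wrist','w19')
a=cv2.imread(f'pics/w19.png')[0:280,90:460]; cv2.imwrite('pics/z19.png',cv2.resize(a,None,fx=2.1,fy=2.1,interpolation=cv2.INTER_NEAREST))"
```

```text
time: 19.6
position: [0.5848, -0.1961, 0.0285]
tool_rot: [0.004, 1.0, 0.024, 0.02]
wrist_force: [-0.8, -0.2, 0.2]
grip_width: 0.499
t 19.6 pos [ 0.5848 -0.1961  0.0285] tool shift cm [-0.6  -2.14  0.76] yaw_y -1.5239 F [-0.8 -0.2  0.2] g 0.499
turn z 0.008
[   4.438316   -237.37660092]
```

View pics/z19.png

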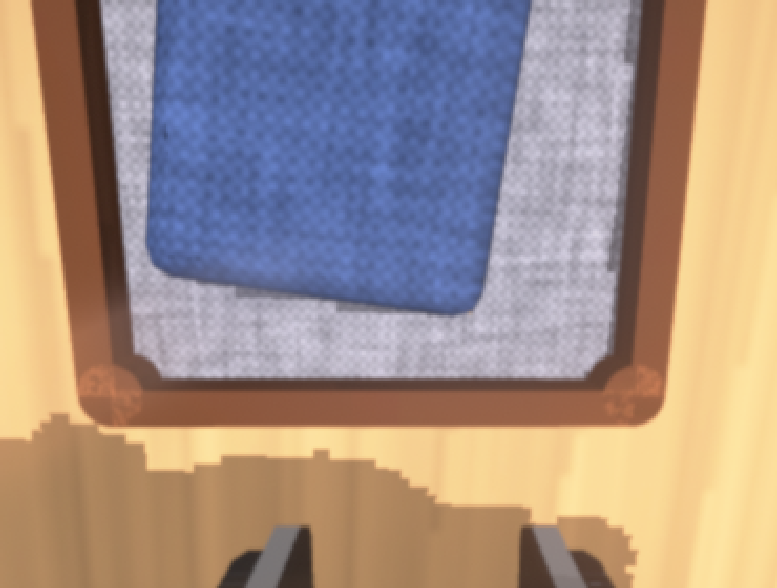

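```bash
python3 - <<'E'
from h import *
s=load('w19'); k=lambda *p:[(90+a/2.1,b/2.1) for a,b in p]
tray(s,k((110,427),(630,427)),k((33,5),(77,385)),k((707,0),(663,390)))
print(np.round(pose()[2],3))
E
```

```text
angle trailing -0.0254 sides [3.1155 3.109 ] width 109.9 centre gap mm [  -0.8 -140.2] corners [[-57.4, -203.8], [52.6, -206.6], [55.9, -76.6], [-54.1, -73.8]]
[[ 0.998  0.047  0.041]
 [ 0.047 -0.999 -0.008]
 [ 0.041  0.01  -0.999]]
```

```bash
python3 -m handwheel '0.5 -0.3 0 0.4 0.01;0.5 -0.2 0 0.3 0;0.5 0 -0.8 0 0;0.5 0 -0.8 0 0;0.5 0 -0.3 0 0;0.5 0 0 0 0';python3 -c "
from h import *
w=GM+gn*-.001+gd*-.216
go([*w,.0205],-np.pi/2+GA-.025);print(ing(pose()[1]));snap('wrist','w20')"
```

```text
time: 20.25
position: [0.5794, -0.1761, 0.0217]
tool_rot: [0.005, 1.0, 0.018, 0.021]
wrist_force: [0.1, 0.3, 0.4]
grip_width: 0.498
t 20.25 pos [ 0.5794 -0.1761  0.0217] tool shift cm [-0.13 -0.11  0.12] yaw_y -1.5346 F [0.1 0.3 0.4] g 0.498
turn z 0.0
[   0.22635867 -217.13821306]
```

View pics/w20.png

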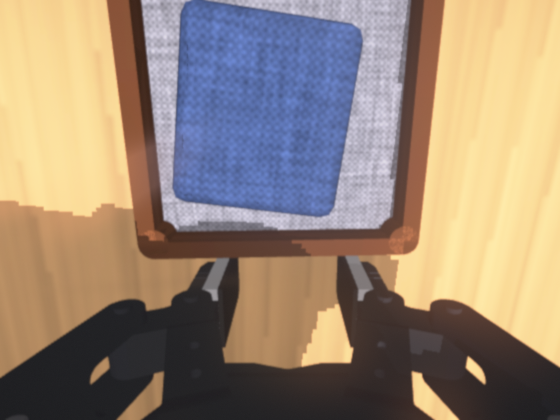

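```bash
python3 -m handwheel '0.5 0 -0.6 0 0;0.5 0.03 -0.8 0 -0.005;0.5 0.03 -0.8 0 -0.005;0.5 0.03 -0.8 0 -0.005;0.5 0.03 -0.6 0 -0.005;0.5 0 0 0 0';python3 -c "
from h import *
go([*(GM+gd*-.18),.0205],-np.pi/2+GA);print(ing(pose()[1]));snap('wrist','w21')
a=cv2.imread(f'pics/w21.png')[0:280,90:460]; cv2.imwrite('pics/z21.png',cv2.resize(a,None,fx=2.1,fy=2.1,interpolation=cv2.INTER_NEAREST))"
```

```text
time: 20.9
position: [0.5796, -0.1376, 0.0218]
tool_rot: [0.006, 0.999, 0.029, 0.022]
wrist_force: [-0.7, -0.4, -0.2]
grip_width: 0.501
t 20.9 pos [ 0.5796 -0.1376  0.0218] tool shift cm [-0.28  0.13  0.12] yaw_y -1.5131 F [-0.7 -0.4 -0.2] g 0.501
turn z -0.003
[   2.72787299 -178.71410303]
```

View pics/z21.png

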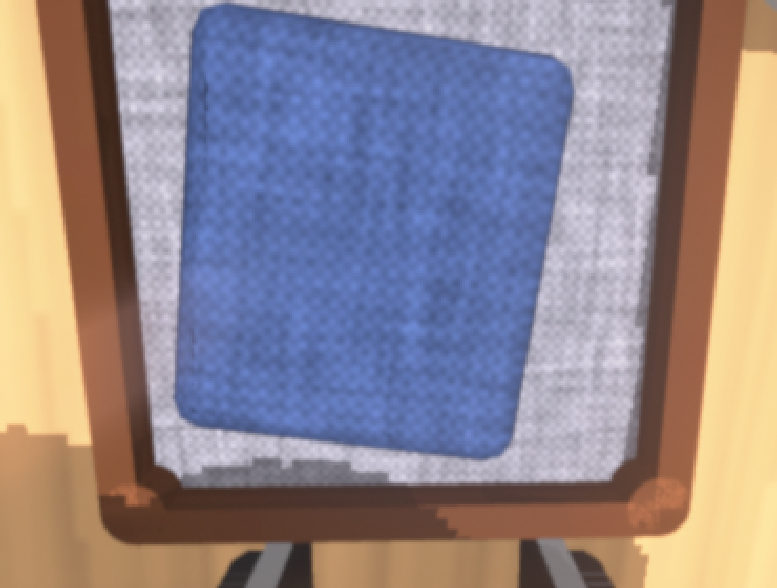

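```bash
python3 - <<'E'
from h import *
s=load('w21'); k=lambda *p:[(90+a/2.1,b/2.1) for a,b in p]
tray(s,k((130,543),(650,538)),k((38,5),(99,490)),k((743,45),(690,490)))
E
```

```text
angle trailing -0.0121 sides [3.1381 3.1294] width 110.0 centre gap mm [   0.4 -102. ] corners [[-55.4, -166.4], [54.6, -167.7], [56.2, -37.7], [-53.8, -36.4]]
```

```bash
python3 -m handwheel '0.2 0 0.5 -0.3 0;0.2 -0.2 0 0 -0.003;0.2 0 0 0 0;0.2 0 0 0 0';python3 -c "
from h import *
go([*(GM+gd*-.177),.0235],-np.pi/2+GA);print(ing(pose()[1]));snap('wrist','w22')"
```

```text
time: 21.35
position: [0.5774, -0.1438, 0.0249]
tool_rot: [0.005, 0.999, 0.03, 0.021]
wrist_force: [-0.6, -0.3, -0.5]
grip_width: 0.199
t 21.35 pos [ 0.5774 -0.1438  0.0249] tool shift cm [-0.02 -0.77  0.13] yaw_y -1.5107 F [-0.6 -0.3 -0.5] g 0.199
turn z -0.001
[ 1.73608060e-01 -1.84706476e+02]
```

View pics/w22.png

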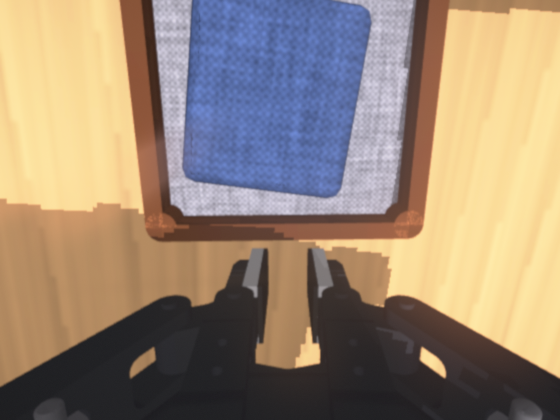

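```bash
python3 -m handwheel '0.2 0 -0.5 0.1 0;0.2 0 -0.6 0 0;0.2 0 -0.8 0 0;0.2 0 -0.8 0 0;0.2 0 -0.8 0 0;0.2 0 -0.8 0 0;0.2 0 -0.6 0 0;0.2 0 0 0 0';python3 -c "
from h import *
go([*(GM+gd*-.13),.0235],-np.pi/2+GA);print(ing(pose()[1]));snap('wrist','w23')
a=cv2.imread(f'pics/w23.png')[0:280,90:460]; cv2.imwrite('pics/z23.png',cv2.resize(a,None,fx=2.1,fy=2.1,interpolation=cv2.INTER_NEAREST))"
```

```text
time: 22.2
position: [0.5746, -0.0904, 0.0235]
tool_rot: [0.006, 0.999, 0.03, 0.022]
wrist_force: [0.1, -0.8, -0.1]
grip_width: 0.2
t 22.2 pos [ 0.5746 -0.0904  0.0235] tool shift cm [-0.06 -0.13 -0.  ] yaw_y -1.5104 F [ 0.1 -0.8 -0.1] g 0.2
turn z -0.0
[   0.6251829  -131.32007247]
```

View pics/z23.png

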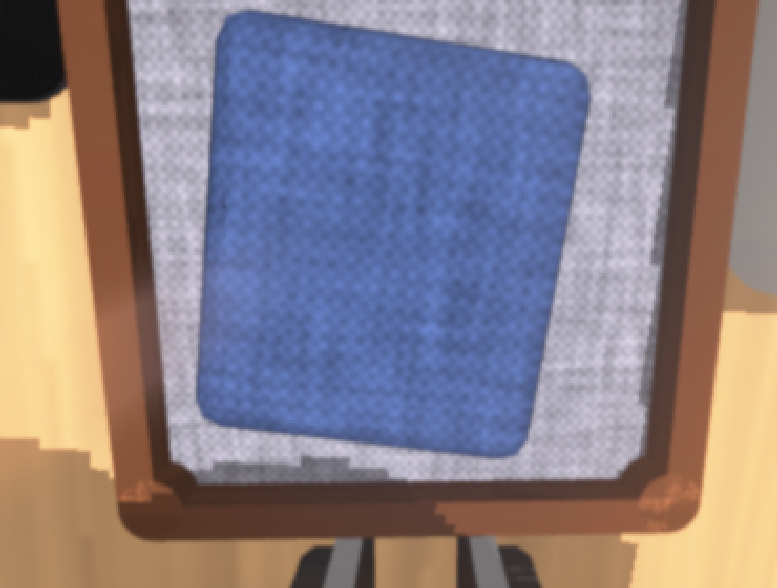

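```bash
python3 - <<'E'
from h import *
s=load('w23'); k=lambda *p:[(90+a/2.1,b/2.1) for a,b in p]
tray(s,k((150,540),(660,534)),k((62,20),(118,490)),k((757,0),(699,490)))
E
```

```text
angle trailing -0.0072 sides [3.1413 3.1366] width 109.6 centre gap mm [  0.6 -54.7] corners [[-54.8, -119.4], [55.2, -120.1], [56.1, 9.9], [-53.9, 10.6]]
```

```bash
python3 -m handwheel '0.2 -0.02 -0.6 0 0;0.2 0 -0.8 0 0;0.2 0 -0.9 0 0;0.2 0 -0.9 0 0;0.2 0 -0.9 0 0;0.2 0 -0.9 0 0;0.2 0 -0.7 0 0;0.2 0 0 0 0';python3 -c "
from h import *
go([*(GM+gd*-.07),.0235],-np.pi/2+GA);print(ing(pose()[1]));snap('wrist','w24')
a=cv2.imread(f'pics/w24.png')[0:280,90:460]; cv2.imwrite('pics/z24.png',cv2.resize(a,None,fx=2.1,fy=2.1,interpolation=cv2.INTER_NEAREST))"
```

```text
time: 23.05
position: [0.5708, -0.029, 0.0228]
tool_rot: [0.006, 0.999, 0.03, 0.022]
wrist_force: [-0.1, -0.6, 0.9]
grip_width: 0.203
t 23.05 pos [ 0.5708 -0.029   0.0228] tool shift cm [-0.05  0.02 -0.07] yaw_y -1.5109 F [-0.1 -0.6  0.9] g 0.203
turn z -0.001
[  0.521017   -69.80839558]
```

View pics/z24.png

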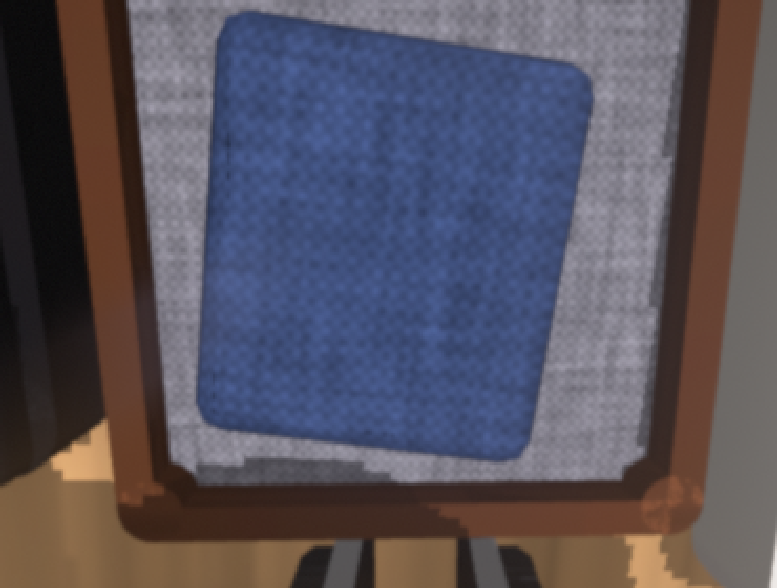

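View pics/w24.png

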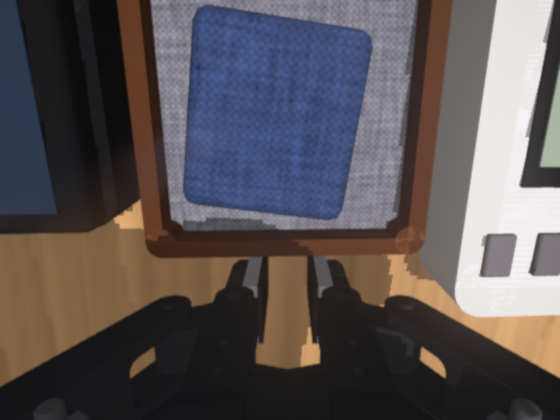

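```bash
python3 -m handwheel '0.2 -0.02 -0.5 0 0;0.2 0 -0.7 0 0;0.2 0 -0.8 0 0;0.2 0 -0.8 0 0;0.2 0 -0.5 0 0;0.2 0 0 0 0';python3 -c "
from h import *
go([*(GM+gd*-.03),.0235],-np.pi/2+GA);print(ing(pose()[1]));snap('wrist','w25');snap('scene','s25')"
```

```text
time: 23.7
position: [0.5685, 0.0057, 0.0223]
tool_rot: [0.007, 0.999, 0.03, 0.022]
wrist_force: [0.1, -2.1, 1.5]
grip_width: 0.2
t 23.7 pos [0.5685 0.0057 0.0223] tool shift cm [-0.03 -0.5  -0.13] yaw_y -1.512 F [ 0.1 -2.1  1.5] g 0.2
turn z -0.002
[  0.36157297 -34.97820005]
```

View pics/w25.png

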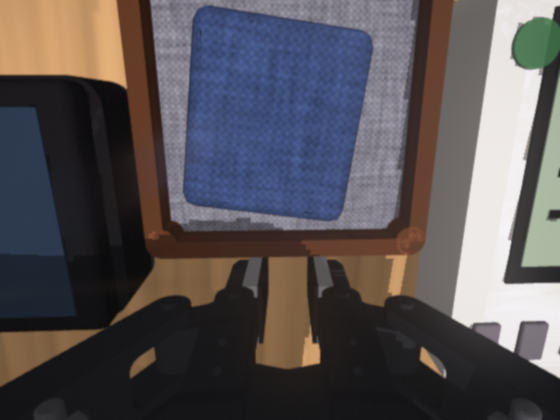

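View pics/s25.png

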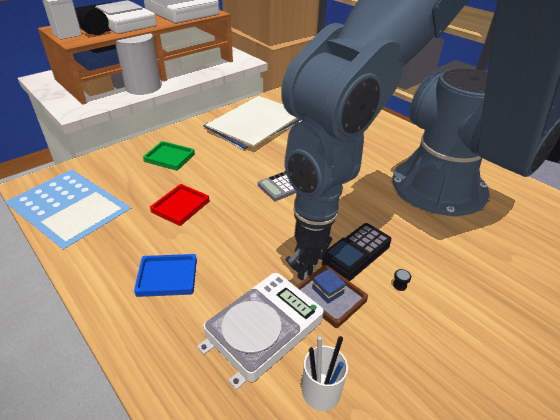

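```bash
python3 -m handwheel '0.2 0 -0.5 -0.1 0;0.2 0 -0.7 0 0;0.2 0 -0.8 0 0;0.2 0 -0.8 0 0;0.2 0 -0.8 0 0;0.2 0 -0.8 0 0;0.2 0 -0.5 0 0;0.2 0 0 0 0';python3 -c "
from h import *
go([*(GM+gd*.07),.0235],-np.pi/2+GA);print(ing(pose()[1]));snap('wrist','w26')"
```

```text
time: 24.6
position: [0.5653, 0.0583, 0.0226]
tool_rot: [0.007, 0.999, 0.029, 0.022]
wrist_force: [0.3, -3.0, 1.4]
grip_width: 0.201
t 24.6 pos [0.5653 0.0583 0.0226] tool shift cm [-0.04 -5.23 -0.17] yaw_y -1.5127 F [ 0.3 -3.   1.4] g 0.201
turn z -0.003
[ 0.33666858 17.72603335]
```

View pics/w26.png

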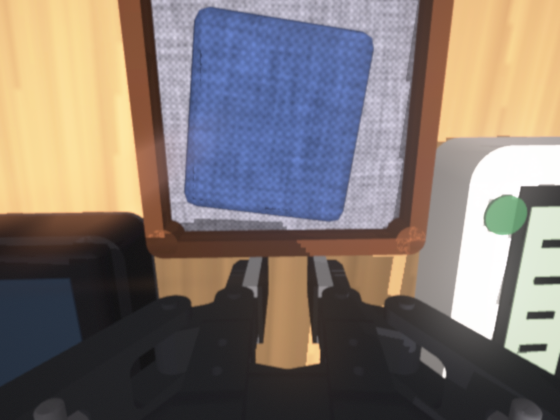

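```bash
python3 -m handwheel '0.2 0 -0.5 -0.1 -0.003;0.2 0 -0.7 0 0;0.2 0 -0.9 0 0;0.2 0 -0.9 0 0;0.2 0 -0.9 0 0;0.2 0 -0.9 0 0;0.2 0 -0.6 0 0;0.2 0 0 0 0';python3 -c "
from h import *
go([*(GM+gd*.072),.0235],-np.pi/2+GA);print(ing(pose()[1]));snap('wrist','w27')
a=cv2.imread(f'pics/w27.png')[0:280,90:460]; cv2.imwrite('pics/z27.png',cv2.resize(a,None,fx=2.1,fy=2.1,interpolation=cv2.INTER_NEAREST))"
```

```text
time: 25.45
position: [0.5615, 0.1167, 0.0228]
tool_rot: [0.007, 0.999, 0.031, 0.022]
wrist_force: [0.9, -1.5, -0.2]
grip_width: 0.205
t 25.45 pos [0.5615 0.1167 0.0228] tool shift cm [-0.01  0.42 -0.07] yaw_y -1.5099 F [ 0.9 -1.5 -0.2] g 0.205
turn z 0.0
[ 0.17399996 76.22729507]
```

View pics/z27.png

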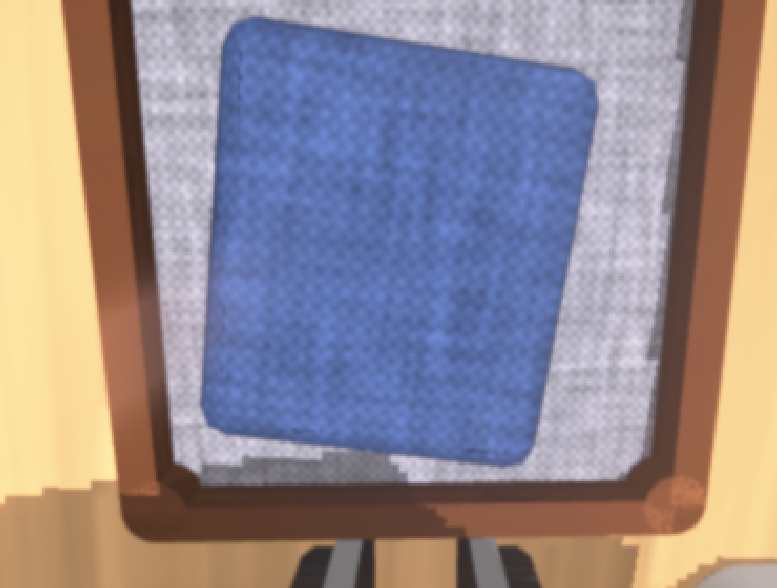

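```bash
python3 - <<'E'
from h import *
s=load('w27'); k=lambda *p:[(90+a/2.1,b/2.1) for a,b in p]
tray(s,k((150,543),(660,535)),k((64,20),(120,490)),k((765,0),(705,490)))
E
python3 -m handwheel '0.2 0 0.8 0 0;0.2 0 0.8 0 0;0.2 0 0 -3 0;0.2 0 0 -4 0;0.2 0 0 -4 0;0.2 0 1 -4 0;0.2 0 2 -4 0;0.2 0 0 0 0';python3 -c "
from h import *
go([0.5,0,.2]);snap('wrist','w28');snap('scene','s28');snap('top','t28')"
```

```text
angle trailing -0.0024 sides [-3.141   3.1362] width 109.8 centre gap mm [  0.8 152.7] corners [[-54.4, 87.9], [55.6, 87.6], [55.9, 217.6], [-54.1, 217.9]]
time: 26.3
position: [0.5538, 0.065, 0.2185]
tool_rot: [0.007, 0.999, 0.029, 0.019]
wrist_force: [-0.3, 0.2, -0.6]
grip_width: 0.199
t 26.3 pos [0.5538 0.065  0.2185] tool shift cm [-5.81  6.15  1.72] yaw_y -1.513 F [-0.3  0.2 -0.6] g 0.199
```

View pics/w28.png

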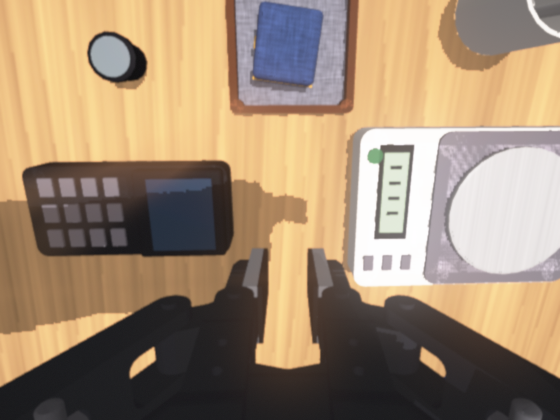

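View pics/s28.png

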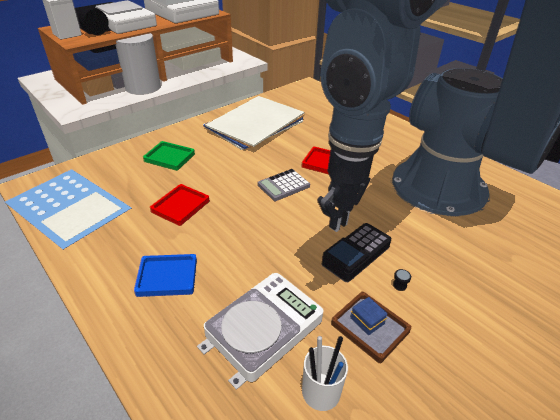

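View pics/t28.png

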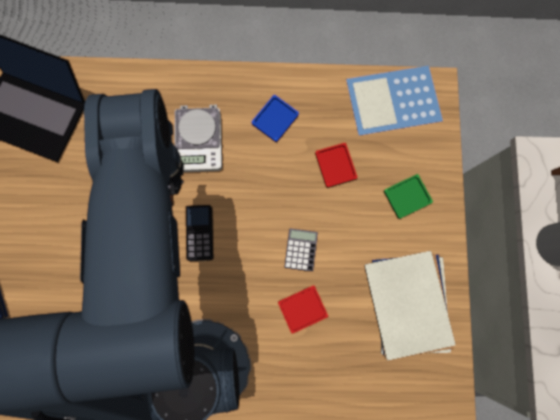

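```bash
python3 -m handwheel '0.2 0 0 0 0;0.2 0 0 0 0'; python3 -c "
from h import *
order.close_job()"
```

```text
time: 26.65
position: [0.5505, 0.0663, 0.2102]
tool_rot: [0.007, 0.999, 0.03, 0.013]
wrist_force: [-0.2, 0.0, 0.4]
grip_width: 0.2
the job is handed in; nothing more can be done
```

The tray is through the gap and clear of both the scale and the terminal on the left. I handed the job in at about 26.7 s.

**What I did:** I slid the tray with the fingertips only. First came a push along its own heading. A push with the fingers squared to the gap and short flat pushes on each long side then lined it up. I finished with a straight push from behind, with the jaws narrowed to fit the gap.

**What the last checks showed:**
- **Position:** the trailing edge is at about +88 mm from the gap's middle, and the scale ends at +75 mm, so it is about 13 mm clear. That is a few millimetres further than I aimed for.
- **Alignment:** the tray is within about 1 mm of the gap's centreline and turned less than 0.01 rad from it.
- **Ring box:** it is upright on the tray.
- **Other things:** by eye, the pen cup, calculator, loupe and look-alike trays are where they were. In the last top view the arm hides the tray, cup and loupe, so those three rest on the scene and wrist pictures.
- **Forces:** the wrist force read at most about 6 N, as sampled at the end of each move. I saw no sign of touching the scale or terminal.
- **Robot:** it was clear of everything at hand-in, with the tool about 21 cm above the desk.

**What did not go as planned:** the first turning push rotated the tray less than planned and moved it 10 mm to the side, which the side pushes corrected. The tool also drifted to a tilt of about 0.04 rad, which did no harm.

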